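Kit a graded set of shoe heels

ROBOT

A 7-joint arm with a two-finger parallel gripper is mounted at the origin on the work surface. World frame = base frame: x ahead of the robot, y to its left, z up, the work surface at z = 0. Lengths are in mm, angles in rad, forces in N, time in s.
With the tool pointing down it reaches from about 425 to 875 mm from the base axis. Payload 8.4 kg.
Tool frame: the origin (TCP) lies between the finger pads; the fingertips stand 17 mm ahead of it and the grasp point (between the pads) lies 2 mm behind it; z points along the fingers, y is the line along which they close (so a half turn about z gives the same grasp; the last joint's range is limited). The gripper opens to 85 mm and grips with 20 to 120 N. Pads are 22 mm wide; open, the fingers measure 114 mm over their backs; the gripper's body (76 mm by 85 mm) begins 54 mm behind the grasp point. The pads swing forward as they close: fully open they stand 13 mm farther back than shut.
Start: joints at [1.2, 0.333, 0.04, 1.465, -0.013, 1.343, -0.059], TCP at [174.481, -626.116, 248.308] pointing down, gripper open.
Joint ranges: [-2.58, 2.58], [-0.38, 2.09], [-1.3, 1.39], [0.25, 2.4], [-1.5, 4.64], [0.08, 2.09], [-2.65, 2.65]. Speed limits (rad/s): [2.22, 2.22, 2.79, 2.79, 3.14, 3.14, 3.14].

INTERFACE

Orientations are given as a 3x3 rotation matrix whose columns are the frame's x, y, z axes.
In Python, from station import arm, optics gives the robot as it stands. Calls block until the motion is done:
- arm.move_ptp(position, orientation): joint-space move of the TCP to a pose.
- arm.movel(position, feed=150, frame=None, force_limit=None): straight line of the TCP; frame=None keeps the orientation; feed is the mean speed in mm/s. With force_limit (N) it stops when the force on the tool has changed by that much, and returns True; else False.
- arm.move_joints(angles): joint-space move.
- arm.command_gripper(opening): opening from 0.0 (shut) to 1.0 (fully open); the grip force is fixed at half the most; returns when the fingers have stopped.
- arm.pause(seconds).
- arm.inverse_kinematics(position, orientation): joint angles nearest the present ones, or None.
- optics.capture(name): name is "scene" or "top"; returns a dict with "color" (480x640x3 uint8, red, green, blue), "z_map" (480x640 float32, mm along the optical axis (not along the pixel's ray), 0 where there is no reading), "camera_matrix" (3x3 intrinsics, pixels), "rvec" (rotation vector, rad) and "tvec" (3), from world to camera coordinates, as OpenCV has them. Camera axes: x right, y down, z forward; pixel columns grow to the right and rows downward; lengths in mm; the calibration is good to about 2 mm. A picture is of the moment at which its call begins.
A pose or a line that the arm cannot do raises arm.MotionError and nothing moves.
- arm.hand_in(): hands the job in; it is judged then, once.
Trained networks look in the newest picture that a camera, given by its name, has taken for a name from the list of things; names that differ only in an ending like _2 or _b are one class to them, and where a whole thing is asked for, a point or a joint stands for the part that bears it (a point fixed in the world has none). Each returns a list of dicts, best first, with "p" (0 to 1); they miss things now and then, are a little off and sometimes report something else, mostly with a low value. They report only what shows in the picture. A call takes as long as a camera call. They do not tell look-alikes from the thing itself.
- optics.masks_of(camera, target): "mask" (480x640 bool, what is visible of it) and "extent" ([left, top, right, bottom] in pixels, round what is visible of it).
Readings, each from a call of its own:
- arm.current_clock(): time.
- arm.current_qpos(): joint angles.
- arm.current_qvel(): joint speeds.
- arm.current_joint_torque(): joint torques, N m.
- arm.current_position(): TCP position.
- arm.current_orientation(): TCP orientation.
- arm.current_force(): force on the tool from outside, world axes, zero at the start.
- arm.current_ft_torque(): the same for the moment, N m.
- arm.current_opening(): opening from 0.0 (shut) to 1.0 (fully open).
- arm.current_gripper_force(): force on a finger pad.
Only numpy, scipy, OpenCV 4.12 (cv2) and the standard library are available. Lean on these libraries where they do the work, as an engineer would, in place of code of your own. Each camera call takes 0.05 s, during which the arm holds its last target. There are 200 camera calls.

TASK

Gather the four full-height, round-backed shoe heels from the mat into the orange bins, one heel to each bin by size: the largest heel in the largest bin, and so on down to the smallest in the smallest. Each must stand upright on the floor of its bin. Leave the thin lift and the square-cornered block where they lie.

Things in the scene. Friction and masses are not known exactly. Their poses are not given: they have to be found in the camera images.
- heel_large_c (a point): Centre of the largest of four loose shoe heels (layered leather, pale top), upright on a 3 mm black mat. D-shaped from above: 62 mm long (x), 58 mm wide (y), 38 mm high; centre 19 mm above the underside. z up; x points from the flat front to the half-round back; straight parallel sides look to +y and -y. At the start x is within 35 degrees of the robot's x.
- heel_medium_c (a point): Centre of the second largest of four loose shoe heels (layered leather, pale top), upright on a 3 mm black mat. D-shaped from above: 51 mm long (x), 47 mm wide (y), 38 mm high; centre 19 mm above the underside. z up; x points from the flat front to the half-round back; straight parallel sides look to +y and -y. At the start x is within 35 degrees of the robot's x.
- heel_small_c (a point): Centre of the third largest of four loose shoe heels (layered leather, pale top), upright on a 3 mm black mat. D-shaped from above: 40 mm long (x), 36 mm wide (y), 38 mm high; centre 19 mm above the underside. z up; x points from the flat front to the half-round back; straight parallel sides look to +y and -y. At the start x is within 35 degrees of the robot's x.
- heel_slim_c (a point): Centre of the smallest of four loose shoe heels (layered leather, pale top), upright on a 3 mm black mat. D-shaped from above: 29 mm long (x), 25 mm wide (y), 38 mm high; centre 19 mm above the underside. z up; x points from the flat front to the half-round back; straight parallel sides look to +y and -y. At the start x is within 35 degrees of the robot's x.
- bin_large_in (a point): Centre of the inner floor of the largest of four fixed open square orange bins: 84 mm inside, 90 mm outside, walls 3 mm, rim 9 mm above this point. z up, x and y along its sides. The bins stand two by two in any arrangement, centres 100 mm apart, on a flat brown board 224 mm square.
- bin_medium_in (a point): Centre of the inner floor of the second largest of four fixed open square orange bins: 73 mm inside, 79 mm outside, walls 3 mm, rim 9 mm above this point. z up, x and y along its sides. The bins stand two by two in any arrangement, centres 100 mm apart, on a flat brown board 224 mm square.
- bin_small_in (a point): Centre of the inner floor of the third largest of four fixed open square orange bins: 62 mm inside, 68 mm outside, walls 3 mm, rim 9 mm above this point. z up, x and y along its sides. The bins stand two by two in any arrangement, centres 100 mm apart, on a flat brown board 224 mm square.
- bin_slim_in (a point): Centre of the inner floor of the smallest of four fixed open square orange bins: 51 mm inside, 57 mm outside, walls 3 mm, rim 9 mm above this point. z up, x and y along its sides. The bins stand two by two in any arrangement, centres 100 mm apart, on a flat brown board 224 mm square.
- lift_c (a point): Centre (5 mm above the underside) of a look-alike that does not belong: a thin D-shaped heel lift with the outline of the second largest heel (51 mm by 47 mm) but only 10 mm thick, lying flat on the mat. It stays.
- offcut_c (a point): Centre (19 mm above the underside) of a look-alike that does not belong: a plain rectangular block with a pale top, 51 mm (x) by 47 mm (y), 38 mm high, with four square corners and no round back, standing on the mat. It stays.
Things that resemble listed ones, but are neither listed nor needed, are in the scene too. What is shaped like the part that bears heel_large_c but red or turquoise is not meant.

How it is judged (in metres and radians):
At the end, for the whole second after the job is handed in: Each of the four heels stands upright (within 0.12 rad) and at rest on the floor of the bin of its own size rank, its centre within 20 mm (seen from above) of the bin's centre and 14 to 23 mm above the bin's inner floor; the thin lift and the square block are within 30 mm of where they began (horizontal distance between heel_large_c and bin_large_in below 0.02 m and z of heel_large_c in the frame of bin_large_in between 0.014 and 0.023 m and angle between each of heel_large_c, heel_medium_c, heel_small_c, heel_slim_c's own z axis and vertical below 0.12 rad and linear speed of each of heel_large, heel_medium, heel_small, heel_slim below 0.02 m/s and horizontal distance between heel_medium_c and bin_medium_in below 0.02 m and z of heel_medium_c in the frame of bin_medium_in between 0.014 and 0.023 m and horizontal distance between heel_small_c and bin_small_in below 0.02 m and z of heel_small_c in the frame of bin_small_in between 0.014 and 0.023 m and horizontal distance between heel_slim_c and bin_slim_in below 0.02 m and z of heel_slim_c in the frame of bin_slim_in between 0.014 and 0.023 m and distance of each of lift_c, offcut_c from where it was at the start of the episode below 0.03 m); the robot touches nothing.
It fails at once if the thin lift is carried off or pushed away by more than 30 mm (distance of lift_c from where it was at the start of the episode above 0.03 m).
It fails at once if the square-cornered block is carried off or pushed away by more than 30 mm (distance of offcut_c from where it was at the start of the episode above 0.03 m).
It also fails if it takes over 120 s, if anything falls off the work surface, if the arm or the gripper's body presses on something with over 40 N, if the wrist force passes 120 N, or if a joint passes its speed limit or range.

## Working session

There is one attempt and no reset: what is moved stays moved. The work goes in short steps, each a Python script; the robot and the scene stay as the last script left them, time stands still between calls to the robot, and variables do not carry over. Pictures are saved under pics/ and viewed, at most 14 in all, crops included, and the job is handed in when it is done.

```bash
ls; mkdir -p pics
python3 - <<'E'
from station import arm, optics
import cv2,numpy as np
for n in("top","scene"):
    c=optics.capture(n); cv2.imwrite(f"pics/{n}0.png",c["color"][:,:,::-1]); np.savez(f"{n}0.npz",**{k:np.asarray(v) for k,v in c.items()})
    R=cv2.Rodrigues(np.array(c["rvec"],float))[0];print(n,-R.T@np.array(c["tvec"]).ravel(),R[2])
    for t in("heel_large_c","heel_medium_c","heel_small_c","heel_slim_c","lift_c","offcut_c"):
        print(t,[(round(m["p"],2),[int(v) for v in m["extent"]]) for m in optics.masks_of(n,t)])
E
```

```text
pics
top [ 263.29592744  -83.04729044 1371.20928685] [ 0.13572431 -0.00112579 -0.990746  ]
heel_large_c [(0.95, [361, 226, 386, 254]), (0.94, [467, 290, 500, 314]), (0.72, [416, 319, 448, 345]), (0.68, [381, 287, 412, 318])]
heel_medium_c [(0.54, [321, 193, 342, 212])]
heel_small_c [(0.63, [412, 195, 431, 210]), (0.16, [173, 209, 202, 240])]
heel_slim_c [(0.47, [412, 237, 429, 249])]
lift_c [(0.76, [363, 155, 387, 174])]
offcut_c [(0.81, [316, 229, 339, 252])]
scene [ 834.37495788 -600.39171278  885.87453311] [-0.37271162  0.49189438 -0.78684558]
heel_large_c [(0.97, [97, 345, 142, 390]), (0.9, [177, 267, 212, 301]), (0.79, [256, 288, 291, 326]), (0.6, [124, 285, 167, 319]), (0.32, [339, 348, 368, 383])]
heel_medium_c [(0.66, [331, 278, 357, 311])]
heel_small_c [(0.88, [260, 364, 286, 395])]
heel_slim_c [(0.54, [221, 337, 242, 357])]
lift_c [(0.63, [393, 172, 423, 196])]
offcut_c [(0.67, [337, 349, 368, 380]), (0.6, [292, 251, 325, 283])]
```

View pics/top0.png

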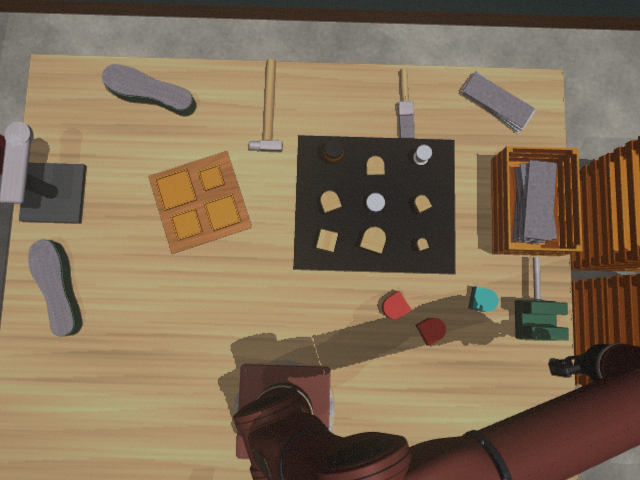

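View pics/scene0.png

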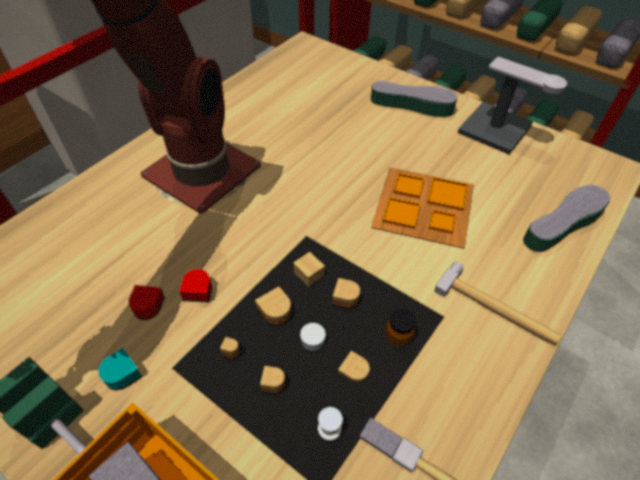

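The top view shows six pale pieces on the mat. Which is which:
- (375,165): D-shaped but apparently thin, so the lift.
- (330,201): medium heel.
- (422,203): small heel.
- (327,241): four corners, so the offcut.
- (373,239): large heel.
- (422,244): slim heel.

The red and turquoise Ds at (396,305), (432,331) and (484,299) are not meant. I'll check heights and outlines, and look at a crop.

```bash
cat > v.py <<'E'
import numpy as np,cv2
from scipy.optimize import minimize
def load(n): 
    d=np.load(n); return {k:d[k] for k in d.files}
def cam(c): return cv2.Rodrigues(c["rvec"].astype(float))[0],c["tvec"].astype(float).reshape(3),c["camera_matrix"].astype(float)
def world(c):
    R,t,K=cam(c); v,u=np.mgrid[:480,:640]; z=c["z_map"].astype(float)
    P=np.stack([(u-K[0,2])/K[0,0]*z,(v-K[1,2])/K[1,1]*z,z],-1); return (P-t)@R
def plane(c,uv,z):
    R,t,K=cam(c); C=-R.T@t; uv=np.asarray(uv,float)
    d=np.c_[(uv[:,0]-K[0,2])/K[0,0],(uv[:,1]-K[1,2])/K[1,1],np.ones(len(uv))]@R
    return (C+d*((z-C[2])/d[:,2])[:,None])[:,:2]
def dist(p,L,W): # signed distance of D outline, origin = box centre, round back at +x
    r=W/2; xc=L/2-r; q=p
    box=np.maximum(np.abs(q[:,1])-r,-L/2-q[:,0])
    return np.where(q[:,0]>xc,np.maximum(np.hypot(q[:,0]-xc,q[:,1])-r,-L/2-q[:,0]),box)
def rect(p,L,W): return np.maximum(np.abs(p[:,0])-L/2,np.abs(p[:,1])-W/2)
def fit(P,M,L,W,f=dist,s=1.0):
    """P: Nx2 plane points, M: bool top/not. soft occupancy fit."""
    best=None; c0=P[M].mean(0)
    def cost(x):
        a=x[2]; d=P-x[:2]; q=np.c_[d@[np.cos(a),np.sin(a)],d@[-np.sin(a),np.cos(a)]]
        o=1/(1+np.exp(np.clip(f(q,L,W)/s,-50,50))); return ((o-M)**2).sum()/M.sum()
    for a in np.radians([-30,0,30]):
        r=minimize(cost,[*c0,a],method="Nelder-Mead",options=dict(initial_simplex=[[*c0,a],[c0[0]+6,c0[1],a],[c0[0],c0[1]+6,a],[*c0,a+.3]]))
        if best is None or r.fun<best.fun: best=r
    return best.x,best.fun
E
python3 - <<'E'
from v import *
names={"large":(373,239,62,58),"medium":(330,201,51,47),"small":(422,203,40,36),"slim":(422,244,29,25),"offcut":(327,241,51,47),"lift":(375,165,51,47)}
sc={"large":(274,300),"medium":(346,289),"small":(272,376),"slim":(230,345),"offcut":(309,264),"lift":(353,364)}
for n in("top","scene"):
    c=load(n+"0.npz"); W=world(c)
    hsv=cv2.cvtColor(c["color"],cv2.COLOR_RGB2HSV)
    for k,(u,v,L,Wd) in names.items():
        if n=="scene": u,v=sc[k]
        u,v=int(u),int(v); w=W[v-25:v+25,u-25:u+25]; 
        h=w[:,:,2]; zt=np.median(W[v-2:v+3,u-2:u+3,2])
        zz=13 if k=="lift" else 41
        vv,uu=np.mgrid[v-25:v+25,u-25:u+25]
        X=plane(c,np.c_[uu.ravel(),vv.ravel()],zz)
        lab=hsv[v-25:v+25,u-25:u+25,2]
        top=((np.abs(h-zt)<4)&(lab>(130 if n=="top" else 150)))
        num,cc=cv2.connectedComponents(top.astype(np.uint8),connectivity=4); M=(cc==cc[25,25])
        x,f=fit(X,M.ravel(),L,Wd); xr,fr=fit(X,M.ravel(),L,Wd,rect)
        area=M.sum()
        print(n,k,"z%.1f"%zt,"n",area,"D",x.round(2),round(f,3),"rect",xr.round(2),round(fr,3),"V",int(np.median(lab[M])))
    # bins
    m=((hsv[:,:,0]<18)&(hsv[:,:,1]>200)).astype(np.uint8)
    num,cc,st,ce=cv2.connectedComponentsWithStats(m)
    for i in range(1,num):
        if 200<st[i,4]<4000: print(n,i,st[i],ce[i].round(1),W[int(ce[i][1]),int(ce[i][0])].round(1))
c=load("top0.npz")["color"][:,:,::-1]
a=cv2.resize(c[130:280,290:460],None,fx=3.5,fy=3.5,interpolation=cv2.INTER_CUBIC)
cv2.imwrite("pics/c1.png",a)
c=load("scene0.npz")["color"][:,:,::-1]
cv2.imwrite("pics/c2.png",cv2.resize(c[150:450,170:500],(660,600),interpolation=cv2.INTER_CUBIC))
E
```

```text
top large z41.9 n 392 D [ 4.4650e+02 -2.2366e+02 -2.9000e-01] 0.204 rect [ 4.4574e+02 -2.2345e+02 -2.9000e-01] 0.31 V 177
top medium z41.1 n 257 D [ 5.4502e+02 -1.0571e+02  3.7000e-01] 0.185 rect [ 5.4415e+02 -1.0589e+02  3.7000e-01] 0.278 V 177
top small z41.3 n 129 D [ 5.4550e+02 -3.4796e+02  5.4000e-01] 0.376 rect [ 5.4539e+02 -3.4909e+02  4.7000e-01] 0.495 V 176
top slim z41.6 n 78 D [ 4.3726e+02 -3.4909e+02  3.7000e-01] 0.206 rect [ 4.3658e+02 -3.4963e+02  3.0000e-01] 0.28 V 176
top offcut z43.0 n 248 D [ 4.4126e+02 -1.0228e+02 -2.8000e-01] 0.384 rect [ 4.3927e+02 -1.0156e+02 -2.3000e-01] 0.372 V 177
top lift z12.4 n 202 D [ 6.5194e+02 -2.2685e+02  1.7000e-01] 0.363 rect [ 6.5113e+02 -2.2677e+02  1.9000e-01] 0.488 V 177
scene large z41.3 n 649 D [ 4.4890e+02 -2.1985e+02 -3.0000e-01] 0.037 rect [ 4.4778e+02 -2.1928e+02 -2.8000e-01] 0.109 V 213
scene medium z41.3 n 405 D [ 5.4724e+02 -1.0176e+02  3.7000e-01] 0.05 rect [ 5.4619e+02 -1.0211e+02  3.7000e-01] 0.115 V 212
scene small z41.3 n 354 D [ 5.4859e+02 -3.4404e+02  4.9000e-01] 0.048 rect [ 5.4777e+02 -3.4433e+02  5.0000e-01] 0.
[... 434 characters left out ...]
 1084.5 -140.8]
scene 19 [ 330    0   41   49 1110] [348.8  21.8] [-279.6 1108.3 -113.2]
scene 119 [   0   27  115   78 2122] [50.5 63.4] [-472.4  -59.8  169. ]
scene 291 [591  55  49  91 877] [618.2 103.9] [ 800.2 1018.2  -10.8]
scene 859 [393 172  32  27 521] [407.5 184.7] [471.8 281.1  10.3]
scene 863 [427 177  41  34 879] [446.8 193.6] [569.5 306.6  16.5]
scene 879 [382 196  39  33 794] [401.2 212. ] [509.6 187.5  11.9]
scene 888 [428 209  29  25 471] [442.1 220.9] [603.2 225.5   8.5]
scene 891 [179 269  32  32 756] [195.3 284.6] [ 283.6 -285.1   39.9]
scene 892 [130 286  34  33 667] [145.5 300.7] [ 229.1 -375.3   37.6]
scene 908 [386 321  30  25 335] [397.9 335.4] [ 686.5 -131.2   42.5]
```

View pics/c1.png

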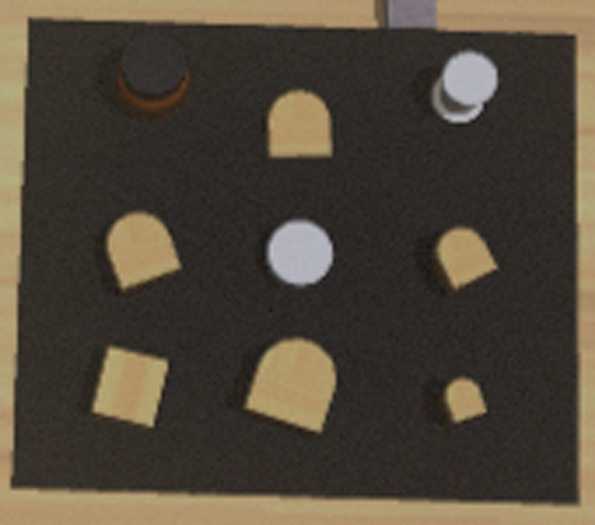

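View pics/c2.png

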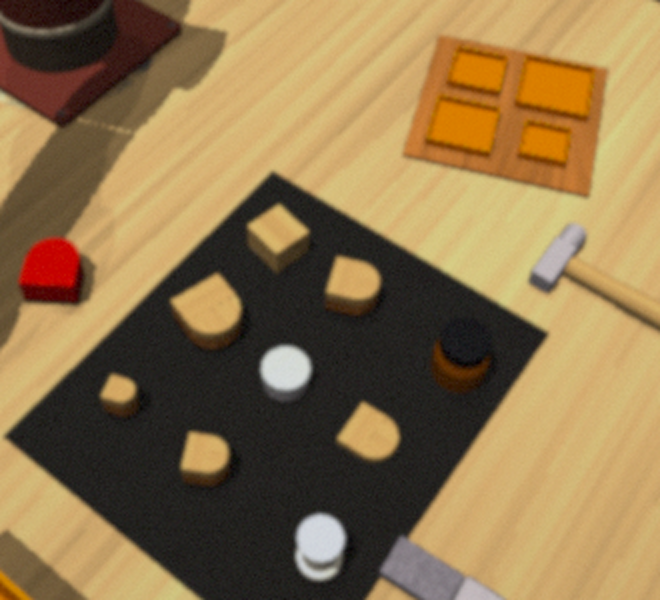

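The crops confirm the identification: the square block is at c1 (130,385), the thin lift at c1 (300,125) with top z≈13, and the four 38 mm Ds all have tops at z≈41. Bins in the top view: large (175,190), slim (212,178), small (187,225), medium (222,213). Next I'll fit the bin grid.

Run:
```python
from v import *
B={"large":(175,190),"slim":(212,178),"small":(187,225),"medium":(222,213)}
S={"large":90,"medium":79,"small":68,"slim":57}
off={"large":(1,1),"slim":(1,-1),"small":(-1,1),"medium":(-1,-1)}
for n in("top","scene"):
    c=load(n+"0.npz"); W=world(c); hsv=cv2.cvtColor(c["color"],cv2.COLOR_RGB2HSV)
    R,t,K=cam(c)
    reg=(W[:,:,0]>380)&(W[:,:,0]<690)&(W[:,:,1]>100)&(W[:,:,1]<400)
    v,u=np.where(reg); 
    s=hsv[v,u]; z=W[v,u,2]
    def f(x):
        a=x[2]; ex=np.array([np.cos(a),np.sin(a)]); ey=np.array([-np.sin(a),np.cos(a)])
        return ex,ey
    # print sample colours
    for k,(uu,vv) in B.items():
        if n=="top": print(k,hsv[vv,uu],np.median(W[vv-4:vv+5,uu-4:uu+5,2]).round(1))
    M=(s[:,0]<21)&(s[:,1]>(230))
    best=None
    for zr in (16,):
        X=plane(c,np.c_[u,v],zr)
        def cost(x):
            ex,ey=f(x); d=X-x[:2]; q=np.c_[d@ex,d@ey]
            D=np.min([np.max(np.abs(q-50*np.array(off[k])),1)-S[k]/2 for k in S],0)
            return ((1/(1+np.exp(np.clip(D,-50,50)))-M)**2).sum()/M.sum()
        for a in np.radians([-40,-20,0,20,40]):
            r=minimize(cost,[537,250,a],method="Nelder-Mead",options=dict(initial_simplex=[[537,250,a],[547,250,a],[537,260,a],[537,250,a+.2]]))
            if best is None or r.fun<best.fun: best=r
    print(n,"sat",np.percentile(s[:,1],[5,50,80,95]),M.sum(),best.x.round(3),round(best.fun,3))
    ex,ey=f(best.x); q=np.c_[W[v,u,:2]-best.x[:2]]; q=np.c_[q@ex,q@ey]
    for k in S:
        ctr=best.x[:2]+50*(off[k][0]*ex+off[k][1]*ey)
        dd=np.max(np.abs(q-50*np.array(off[k])),1); i=dd<S[k]/2-12
        print(k,ctr.round(1),"floor z",np.median(z[i]).round(1),"table/board",np.median(z[np.max(np.abs(q),1)>125]).round(1))
    i=(np.max(np.abs(q),1)<110)&(s[:,1]<200); print("board z",np.median(z[i]).round(1))
```

```text
large [ 17 182 178] 8.4
slim [ 17 177 179] 9.6
small [ 17 175 178] 9.2
medium [ 18 178 178] 9.6
top sat [ 81. 145. 174. 181.] 0 [537.    250.     -0.698] inf
large [607.4 256.2] floor z 8.0 table/board 0.6
medium [466.6 243.8] floor z 8.0 table/board 0.6
small [530.8 320.4] floor z 9.2 table/board 0.6
slim [543.2 179.6] floor z 9.0 table/board 0.6
board z 7.4
scene sat [102. 181. 255. 255.] 2740 [5.42817e+02 2.44864e+02 3.56000e-01] 0.066
large [572.2 309.2] floor z 10.4 table/board 1.1
medium [513.4 180.6] floor z 10.1 table/board 1.1
small [478.5 274.3] floor z 10.4 table/board 1.1
slim [607.1 215.4] floor z 10.0 table/board 1.1
board z 7.0<stdin>:24: RuntimeWarning: divide by zero encountered in scalar divide
  np.max(np.abs(fsim[0] - fsim[1:])) <= fatol):
```

Run:
```python
from v import *
S={"large":90,"medium":79,"small":68,"slim":57}
off={"large":(1,1),"slim":(1,-1),"small":(-1,1),"medium":(-1,-1)}
for n,th in(("top",165),("scene",230)):
    c=load(n+"0.npz"); W=world(c); hsv=cv2.cvtColor(c["color"],cv2.COLOR_RGB2HSV)
    v,u=np.where((W[:,:,0]>380)&(W[:,:,0]<690)&(W[:,:,1]>100)&(W[:,:,1]<400)); s=hsv[v,u]
    M=(s[:,1]>th)&(s[:,0]>(13 if n=="top" else 0))&(s[:,0]<22); X=plane(c,np.c_[u,v],18.5)
    def cost(x):
        a=x[2]; d=X-x[:2]; q=np.c_[d@[np.cos(a),np.sin(a)],d@[-np.sin(a),np.cos(a)]]
        D=np.min([np.max(np.abs(q-50*np.array(off[k])),1)-S[k]/2 for k in S],0)
        return ((1/(1+np.exp(np.clip(D,-50,50)))-M)**2).sum()/M.sum()
    r=minimize(cost,[540,245,.35],method="Nelder-Mead",options=dict(initial_simplex=[[540,245,.35],[547,250,.35],[537,255,.35],[537,250,.45]]))
    x=r.x; ex=np.array([np.cos(x[2]),np.sin(x[2])]);ey=np.array([-ex[1],ex[0]])
    print(n,M.sum(),x.round(3),round(r.fun,3)); [print(k,(x[:2]+50*(off[k][0]*ex+off[k][1]*ey)).round(1)) for k in S]
from station import arm
print(arm.current_orientation().round(3), arm.current_clock())
```

```text
top 2977 [5.38752e+02 2.43124e+02 3.56000e-01] 0.049
large [568.2 307.4]
medium [509.3 178.8]
small [474.5 272.6]
slim [603.  213.7]
scene 2740 [5.4365e+02 2.4243e+02 3.5600e-01] 0.065
large [573.1 306.7]
medium [514.2 178.1]
small [479.4 271.9]
slim [607.9 213. ]
[[ 0.963  0.268  0.   ]
 [ 0.268 -0.963  0.   ]
 [ 0.    -0.    -1.   ]] 0.7
```

```bash
cat > g.py <<'E'
from station import arm, optics
import numpy as np
H={"large":(447.7,-221.7,-.295,62,58,-10),"medium":(546.1,-103.7,.37,51,47,-9),"small":(547,-346,.50,40,36,-8),"slim":(438.5,-347,.33,29,25,-6)}
A=.356; C=np.array([541.2,242.8])
off={"large":(1,1),"slim":(1,-1),"small":(-1,1),"medium":(-1,-1)}
def Rm(a): return np.array([[np.cos(a),np.sin(a),0],[np.sin(a),-np.cos(a),0],[0,0,-1.]])
def xy(p,a,s): return np.array([p[0]+s*np.cos(a),p[1]+s*np.sin(a)])
U=180; GZ=31; FLOOR=9.5
def run(k):
    x,y,a,L,W,s=H[k]; p=xy((x,y),a,s)
    ex=np.array([np.cos(A),np.sin(A)]); ey=np.array([-ex[1],ex[0]])
    b=C+50*(off[k][0]*ex+off[k][1]*ey); q=xy(b,A,s)
    arm.move_ptp([*p,U-60],Rm(a)); arm.command_gripper(min(1,(W+24)/85))
    hit=arm.movel([*p,GZ],feed=120,force_limit=15)
    print(k,"down hit",hit,arm.current_position().round(1))
    arm.command_gripper(0); print("open mm",round(arm.current_opening()*85,1),"F",arm.current_gripper_force())
    gz=arm.current_position()[2]-3
    arm.movel([*p,U],feed=200); print("lifted mm",round(arm.current_opening()*85,1),arm.current_gripper_force())
    arm.move_ptp([*q,U],Rm(A))
    arm.movel([*q,FLOOR+gz+12],feed=200)
    hit=arm.movel([*q,FLOOR+gz-3],feed=25,force_limit=6)
    print("place hit",hit,arm.current_position().round(1),"expected z",FLOOR+gz)
    arm.command_gripper(min(1,(W+16)/85)); arm.movel([*q,U],feed=200)
    print("t",arm.current_clock())
E
python3 - <<'E'
from g import *
run("medium")
E
```

```text
medium down hit False [ 538.2 -106.9   31.6]
open mm 45.7 F 62.572244480252266
lifted mm 46.0 61.75264969468117
place hit True [503.4 175.3  38.1] expected z 38.57219607728411
t 9.025
```

Good grip, and contact came at the expected height. I'll run the others.

Run:
```python
from g import *
import cv2
for k in("large","small","slim"): run(k)
arm.move_ptp([450,-250,250],Rm(.3))
for n in("top","scene"):
    c=optics.capture(n); np.savez(f"{n}1.npz",**{k:np.asarray(v) for k,v in c.items()})
s=c["color"][130:280,340:520,::-1]; cv2.imwrite("pics/s1.png",cv2.resize(s,(720,600),interpolation=cv2.INTER_CUBIC))
```

```text
large down hit False [ 438.6 -218.9   31.6]
open mm 56.4 F 64.29662570357323
lifted mm 56.7 63.89656104147434
place hit True [561.3 303.5  38.2] expected z 38.53967868193207
t 17.4417
small down hit False [ 540.5 -349.9   31.7]
open mm 34.9 F 61.079927533864975
lifted mm 35.1 60.293077155947685
place hit True [469.5 269.3  38. ] expected z 38.606377275955204
t 26.9083
slim down hit False [ 433.4 -349.1   31.7]
open mm 23.8 F 59.227832704782486
lifted mm 23.9 58.75701159238815
place hit True [599.9 211.2  38. ] expected z 38.488964627452276
t 36.0667
```

View pics/s1.png

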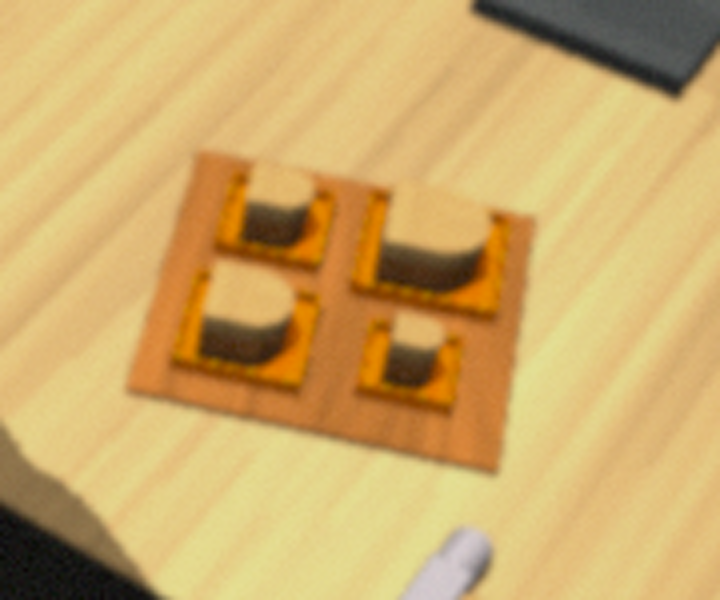

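All four heels stand in their matching bins. I'll check tops, centres and the two decoys against the same camera's bin fit.

Run:
```python
from v import *
c=load("scene1.npz");c0=load("scene0.npz"); W=world(c); V=c["color"].max(2); R,t,K=cam(c)
b={"large":(573.1,306.7,62,58),"medium":(514.2,178.1,51,47),"small":(479.4,271.9,40,36),"slim":(607.9,213,29,25)}
for k,(x,y,L,w) in b.items():
    p=R@[x,y,47.5]+t; u,v=(K@p/p[2])[:2].astype(int)
    vv,uu=np.mgrid[v-25:v+25,u-25:u+25]; win=np.s_[v-25:v+25,u-25:u+25]
    h=W[win][:,:,2]; X=plane(c,np.c_[uu.ravel(),vv.ravel()],47.5)
    M=((abs(h-47.5)<5)&(V[win]>150)).astype(np.uint8); cc=cv2.connectedComponents(M,connectivity=4)[1]; M=cc==cc[25,25]
    f,e=fit(X,M.ravel(),L,w); print(k,"top z",np.median(h[M]).round(1),"spread",np.std(h[M]).round(1),"offset",(f[:2]-[x,y]).round(1),"a",f[2].round(2),round(e,3))
for n,(u,v) in {"offcut":(309,264),"lift":(353,364)}.items():
    print(n,"mean colour change",np.abs(c["color"][v-20:v+20,u-20:u+20].astype(int)-c0["color"][v-20:v+20,u-20:u+20]).mean().round(1))
```

```text
large top z 48.0 spread 1.8 offset [-2.3  0.1] a 0.36 0.055
medium top z 48.2 spread 1.8 offset [-1.4  0.3] a 0.35 0.055
small top z 48.0 spread 1.9 offset [-0.6  0.1] a 0.34 0.07
slim top z 48.1 spread 1.7 offset [-1.8  0.5] a 0.39 0.07
offcut mean colour change 17.2
lift mean colour change 8.2
```

Run:
```python
from v import *
c=load("scene1.npz");W=world(c);W0=world(load("scene0.npz"))
for n,(u,v),z in(("offcut",(309,264),41),("lift",(353,364),13)):
    s=np.s_[v-22:v+22,u-22:u+22]
    r=[np.mean(w[s][abs(w[s][:,:,2]-z)<5],0).round(1) for w in(W0,W)]; print(n,r)
from station import arm
print(arm.hand_in())
```

```text
offcut [array([442.4, -98.9,  41.3]), array([442.3, -98.9,  41.2])]
lift [array([ 650.9, -224. ,   13.2]), array([ 650.9, -223.8,   13.3])]
the job is handed in; nothing more can be done
None
```

All four heels stand upright in the bins of their own size, each measured within about 2.5 mm of its bin's centre; the thin lift and square block have not moved, and the job is handed in (no verdict came back).

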